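# Safety test of a repaired plug-in timer

### The arm

A 6-joint arm with a two-finger parallel gripper is mounted at the origin on the work surface. World frame = base frame: x ahead of the robot, y to its left, z up, the work surface at z = 0. Lengths are in m, angles in degrees, forces in N, time in s.
With the tool pointing down it reaches from about 0.4 to 0.825 m from the base axis. Payload 7 kg.
Tool frame: the origin (TCP) lies midway between the tips of the shut fingers; the grasp point (between the pads) lies r.tcp_to_grasp behind it (r.tcp_to_grasp is the distance from the TCP to the grasp point, in m); x points along the fingers, y is the direction in which the jaws open and shut, and the axes are right-handed (so a half turn about x gives the same grasp; the last joint's range is limited). The gripper opens to 88 mm and grips with 3 to 60 N. Pads are 19 mm wide; open, the fingers measure 130 mm over their backs; the gripper's body (78 mm by 193 mm) begins 47 mm behind the grasp point.
Start: joints at [88.929, 20.546, 0.682, 0, -70.136, -16.507], TCP at [0.204, 0.643, 0.227] pointing down, gripper open.
Joint ranges: [-176.03, 176.03], [-82.01, 121.73], [-58.28, 71.71], [-173.87, 95.51], [-174.79, -0.11], [-173.66, 173.66]. Speed limits (degrees/s): [136.94, 136.94, 172.46, 180, 180, 180].

### API

Orientations are given as [roll, pitch, yaw] about the fixed x, y, z axes, in that order (R = Rz(yaw) Ry(pitch) Rx(roll)).
In Python, from plant import r gives the robot as it stands.
- The arm moves only by the tool carry_out, never from a script. Its argument "moves" is a list of rows, each a list of 7 numbers: the shift along the world's x, y, z in mm, then the turn, a rotation vector about the world's x, y, z in rad, then the opening in per cent of the stroke, from 0 (shut) to 100 (fully open). In form: [[x, y, z, wx, wy, wz, claw], ...]. A call has 1 to 5 rows; each row is the pose to reach, as a shift and turn from the pose commanded when the call began; what a row does not reach only later rows make up. A row lasts 1/10 s, in which the tool goes at most 50 mm and 8.59 degrees, less where a joint would pass 70% of its speed; a pose out of reach is approached as far as the arm can. A call with a gripper value outside its range is refused whole. The fingers move at their own pace and stop on an object; "squeeze" is the grip in N (left out, the last holds). Time passes only in rows, so rows that repeat a pose let the fingers close. It gives the time, the measured TCP pose, the force and the opening at its end, in the units of the state.
- r.get_state(): the state, without advancing time (a new reading comes with each control period).
- r.capture(name): name is "side" or "top"; returns the picture (420x560x3 uint8, blue, green, red); there is no depth.
- r.camera_params(name): a dict with "K" (3x3 intrinsics, pixels), "rvec" (rotation vector, rad) and "tvec" (3), from world to camera coordinates, as OpenCV has them. Camera axes: x right, y down, z forward; pixel columns grow to the right and rows downward; lengths in m; the calibration is good to about 2 mm. A picture is of the moment at which its call begins. camera_params takes no time and is no camera call.
- r.close_job(): hands the job in, once; it reports no verdict.
The state is a dict: "time_s": time; "joints": joint angles; "qd": joint speeds; "joint_torque": joint torques, N m; "tcp_pos": TCP position; "eef_rot": TCP orientation; "contact_force": force on the tool from outside, world axes, zero at the start; "moment": the same for the moment, N m; "gripper_width": finger opening in m.
Only numpy, scipy, OpenCV 4.12 (cv2) and the standard library are available. Lean on these libraries where they do the work, as an engineer would, in place of code of your own. Each camera call takes 0.05 s, during which the arm holds its last target. There are 200 camera calls.

### The job

The repaired timer is plugged into the red safety tester: run its test in the standard order, earth, then insulation, then leakage. Press the green key with the yellow stripe, then the yellow key, then the blue key, one at a time, each well in (about half its travel or more) and held there for about a second, then let go. Press gently, with no more than 20 N, and leave the black and red keys and everything else on the bench alone.

Things in the scene. Friction and masses are not known exactly. Their poses are not given: they have to be found in the camera images.
- tester: maroon safety tester, fixed, 320 mm wide (y), 250 mm deep (x), level black panel 96 mm above bench. Origin: centre of underside; x points away from its key side. Five keys in a row along y, 50 mm apart, 75 mm nearer the robot than its centre; green, yellow, blue, black in any order, red last on the robot's right. Behind: display 6 mm high, white timer 56 mm high, 93 mm behind the row
- earth_switch: Green, yellow-striped (earth) push button on the tester: fixed aluminium bezel 33 mm across, 5 mm high, round a flat round cap 25 mm across. Origin: centre of the bezel's underside, on the panel face (96 mm above the bench); z up. The cap's top is 18 mm above this origin when out, 14 mm where its contact closes, 10 mm on its end stop.
- insulation_switch: Yellow (insulation) push button on the tester: fixed aluminium bezel 33 mm across, 5 mm high, round a flat round cap 25 mm across. Origin: centre of the bezel's underside, on the panel face (96 mm above the bench); z up. The cap's top is 18 mm above this origin when out, 14 mm where its contact closes, 10 mm on its end stop.
- leakage_switch: Blue (leakage) push button on the tester: fixed aluminium bezel 33 mm across, 5 mm high, round a flat round cap 25 mm across. Origin: centre of the bezel's underside, on the panel face (96 mm above the bench); z up. The cap's top is 18 mm above this origin when out, 14 mm where its contact closes, 10 mm on its end stop.
- store_switch: Black (store) push button on the tester: fixed aluminium bezel 33 mm across, 5 mm high, round a flat round cap 25 mm across. Origin: centre of the bezel's underside, on the panel face (96 mm above the bench); z up. The cap's top is 18 mm above this origin when out, 14 mm where its contact closes, 10 mm on its end stop.
- stop_switch: Red (stop) push button on the tester: fixed aluminium bezel 33 mm across, 5 mm high, round a flat round cap 25 mm across. Origin: centre of the bezel's underside, on the panel face (96 mm above the bench); z up. The cap's top is 18 mm above this origin when out, 14 mm where its contact closes, 10 mm on its end stop.
- key_earth (a joint): how far the green, yellow-striped (earth) cap is pressed straight down: 0 out, 0.004 m contact closed, the rest is overtravel up to a hard stop at 0.008 m. A spring pushes it back: 1.2 N at 0, 4.6 N at 0.004, 8 N at 0.008.
- key_insulation (a joint): how far the yellow (insulation) cap is pressed straight down: 0 out, 0.004 m contact closed, the rest is overtravel up to a hard stop at 0.008 m. A spring pushes it back: 1.2 N at 0, 4.6 N at 0.004, 8 N at 0.008.
- key_leakage (a joint): how far the blue (leakage) cap is pressed straight down: 0 out, 0.004 m contact closed, the rest is overtravel up to a hard stop at 0.008 m. A spring pushes it back: 1.2 N at 0, 4.6 N at 0.004, 8 N at 0.008.
- key_store (a joint): how far the black (store) cap is pressed straight down: 0 out, 0.004 m contact closed, the rest is overtravel up to a hard stop at 0.008 m. A spring pushes it back: 1.2 N at 0, 4.6 N at 0.004, 8 N at 0.008.
- key_stop (a joint): how far the red (stop) cap is pressed straight down: 0 out, 0.004 m contact closed, the rest is overtravel up to a hard stop at 0.008 m. A spring pushes it back: 1.2 N at 0, 4.6 N at 0.004, 8 N at 0.008.
- sticker_roll: loose paper sticker roll lying flat on the tester's panel behind the keys, a ring 44 mm across, 18 mm high; its centre at least 53 mm behind the row; origin centre of underside
- mug: loose yellow mug, 80 mm across, 95 mm high, on the bench left of the tester; origin centre of underside
- spray_can: loose spray can with a green label, 66 mm across, 190 mm high, standing left of the tester; origin centre of underside
- oil_bottle: loose small bottle with a blue label and red cap, 36 mm across, 100 mm high, left of the tester; origin centre of underside
- screwdriver_big: loose green-handled screwdriver 210 mm long, lying on the bench right of the tester; origin at its middle, x along it
- screwdriver_small: loose green-handled screwdriver 160 mm long, lying on the bench right of the tester; origin at its middle, x along it
- parts_tray: loose grey parts tray, 130 x 100 x 30 mm, on the bench right of the tester; origin centre of underside

How it is judged (in metres and radians):
On the way, in this order (a step that is already met when the one before it is completed fails the run):
1. the green, yellow-striped earth key is held in, alone, for the measurement (contact closed: 3.5 mm or more of its 8 mm, 0.7 s) (value of joint key_earth above 0.0035 m and value of joint each of key_insulation, key_leakage, key_store, key_stop below 0.002 m), for 0.7 s.
2. then the yellow insulation key, in the same way (value of joint key_insulation above 0.0035 m and value of joint each of key_earth, key_leakage, key_store, key_stop below 0.002 m), for 0.7 s.
3. then the blue leakage key, in the same way (value of joint key_leakage above 0.0035 m and value of joint each of key_earth, key_insulation, key_store, key_stop below 0.002 m), for 0.7 s.
At the end, for the whole second after the job is handed in: all three tests have been run in order, all five keys are out again (within 1.5 mm), and the loose things are where they were (within 20 mm) (value of joint each of key_earth, key_insulation, key_leakage, key_store, key_stop below 0.0015 m and distance of each of mug, spray_can, oil_bottle, screwdriver_big, screwdriver_small, parts_tray, sticker_roll from where it was at the start of the episode below 0.02 m); the robot touches nothing.
It fails at once if the black store key or the red stop key is pressed (value of joint any of key_store, key_stop above 0.003 m).
It fails at once if two test keys are in at once (value of joint each of key_earth, key_insulation above 0.003 m or value of joint each of key_earth, key_leakage above 0.003 m or value of joint each of key_insulation, key_leakage above 0.003 m).
It fails at once if a key or the tester is pushed with more than 20 N (contact force between anything else and earth_switch above 20 N or contact force between anything else and insulation_switch above 20 N or contact force between anything else and leakage_switch above 20 N or contact force between anything else and store_switch above 20 N or contact force between anything else and stop_switch above 20 N or contact force between anything else and tester above 20 N).
It fails at once if something else on the bench or the tester is shifted by more than 20 mm (distance of any of mug, spray_can, oil_bottle, screwdriver_big, screwdriver_small, parts_tray, sticker_roll from where it was at the start of the episode above 0.02 m).
It also fails if it takes over 58 s, if anything falls off the work surface, if the arm or the gripper's body presses on something with over 40 N, if the wrist force passes 120 N, or if a joint passes its speed limit or range.

## Working session

There is one attempt and no reset: what is moved stays moved. The work goes in short steps, Python scripts to look and compute and a tool call to move; the robot and the scene stay as the last step left them, time stands still between calls to the robot, and variables do not carry over. Pictures are saved under pics/ and viewed, about 8 in all and at most 12, crops included, and the job is handed in when it is done.

Besides the shell and the picture viewer there is one more tool, called by a JSON object that holds its "api" and its "payload", one argument or row to a line. carry_out: Moves the arm, as the interface text tells. Its arguments: {"type":"object","properties":{"moves":{"type":"array"},"squeeze":{"type":"number"}},"required":["moves"]}

```bash
mkdir -p pics; ls; python3 - <<'E'
from plant import r
import cv2
s=r.get_state(); print({k:s[k] for k in("time_s","tcp_pos","eef_rot","gripper_width","contact_force")}, r.tcp_to_grasp)
for n in("top","side"):
    cv2.imwrite(f"pics/{n}0.png",r.capture(n)); print(r.camera_params(n))
E
```

```text
pics
{'time_s': 0.0, 'tcp_pos': array([0.20373208, 0.64298117, 0.22562533]), 'eef_rot': array([  93.84181877,   89.90392918, -103.74603069]), 'gripper_width': 0.08750848174506866, 'contact_force': array([-0.82308172,  0.14237022,  0.77287866])} 0.0188
{'K': array([[418.98528564,   0.        , 277.11038733],
       [  0.        , 418.98528564, 212.70553278],
       [  0.        ,   0.        ,   1.        ]]), 'rvec': array([ 2.18051771, -2.13895923,  0.17318323]), 'tvec': array([-0.02742809,  0.50542029,  1.15765123])}
{'K': array([[395.19329686,   0.        , 281.54179829],
       [  0.        , 395.19329686, 212.52510339],
       [  0.        ,   0.        ,   1.        ]]), 'rvec': array([ 0.09713826, -2.89046946,  1.1892864 ]), 'tvec': array([0.5110716 , 0.10309602, 1.17711511])}
```

View pics/top0.png

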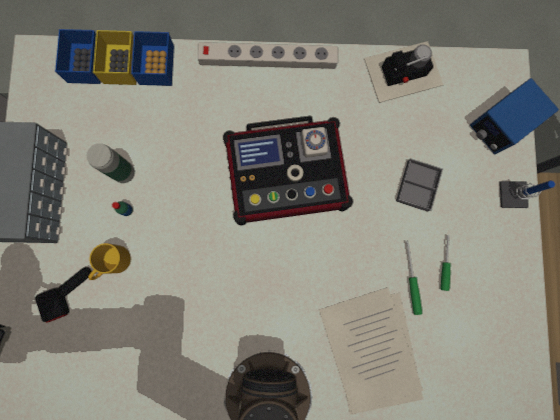

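View pics/side0.png

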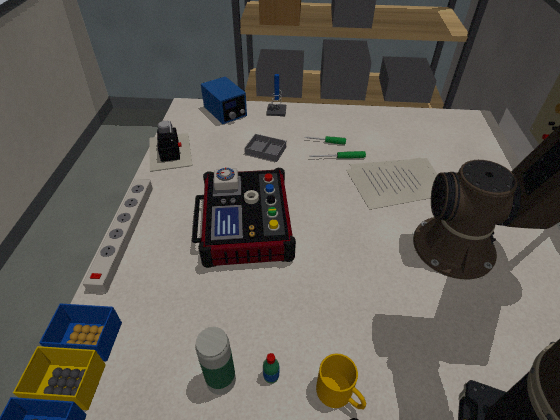

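Top view, left to right along the row: yellow (255,199), green with stripe (274,196), black (292,193), blue (310,191) and red (328,188). The sticker roll is at (295,172), and the arm is off to the left near (50,300). The side view agrees, with yellow at (273,224) and red at (268,178). Next I'll measure the keys.

```bash
cat >h.py <<'E'
import cv2, numpy as np
from plant import r
def cam(n):
    p=r.camera_params(n); R=cv2.Rodrigues(np.array(p["rvec"]))[0]; return p["K"],R,np.ravel(p["tvec"])
def ray(n,u,v):
    K,R,t=cam(n); return -R.T@t, R.T@np.linalg.solve(K,[u,v,1])
def onz(n,u,v,z):
    o,d=ray(n,u,v); return o+d*(z-o[2])/d[2]
def tri(a,b):
    (o,d),(p,e)=ray("top",*a),ray("side",*b)
    s=np.linalg.lstsq(np.c_[d,-e],p-o,rcond=None)[0]; return (o+s[0]*d+p+s[1]*e)/2, np.linalg.norm(o+s[0]*d-p-s[1]*e)
def blob(img,seed,hues,w=11):
    x,y=seed; c=cv2.cvtColor(img[y-w:y+w+1,x-w:x+w+1],cv2.COLOR_BGR2HSV).astype(int)
    m=np.zeros(c.shape[:2],bool)
    for a,b in hues: m|=(c[...,0]>=a)&(c[...,0]<=b)
    m&=(c[...,1]>110)&(c[...,2]>70)
    n,l,st,ce=cv2.connectedComponentsWithStats(m.astype(np.uint8)); k=1+st[1:,4].argmax()
    return ce[k]+[x-w,y-w], st[k,4]
E
python3 - <<'E'
from h import *
T,S=cv2.imread("pics/top0.png"),cv2.imread("pics/side0.png")
seeds=dict(yellow=((255,199),(273,224),[(18,35)]),green=((274,196),(272,212),[(18,90)]),blue=((310,191),(270,189),[(100,125)]),red=((328,188),(268,178),[(0,8),(172,180)]))
P={}
for k,(a,b,h) in seeds.items():
    pa,na=blob(T,a,h); pb,nb=blob(S,b,h,7)
    x,e=tri(pa,pb); P[k]=onz("top",*pa,.114)
    print(k,pa.round(1),na,pb.round(1),nb,"top@.114",P[k].round(4),"side@.114",onz("side",*pb,.114).round(4),"tri",x.round(4),e.round(4))
d=P["red"]-P["yellow"]; print(np.linalg.norm(d),np.degrees(np.arctan2(d[0],-d[1])))
for n,I,b in(("top",T,(225,110,360,225)),("side",S,(190,160,310,270))):
    c=I[b[1]:b[3],b[0]:b[2]]; cv2.imwrite(f"pics/crop_{n}.png",cv2.resize(c,None,fx=5,fy=5,interpolation=2))
E
```

```text
yellow [254.5 198.5] 66 [273.1 223.7] 76 top@.114 [0.5319 0.0449 0.114 ] side@.114 [0.5332 0.0499 0.114 ] tri [0.5332 0.045  0.1087] 0.0009
green [272.7 196.2] 54 [271.6 209.6] 43 top@.114 [ 0.5392 -0.0036  0.114 ] side@.114 [ 0.5419 -0.0045  0.114 ] tri [ 0.5405 -0.0037  0.1144] 0.0027
blue [309.6 191. ] 61 [269.5 187.3] 54 top@.114 [ 0.5556 -0.1022  0.114 ] side@.114 [ 0.5558 -0.0983  0.114 ] tri [ 0.5563 -0.1026  0.1102] 0.0001
red [328.1 188.4] 70 [268.  176.8] 55 top@.114 [ 0.5637 -0.1519  0.114 ] side@.114 [ 0.5645 -0.1464  0.114 ] tri [ 0.5649 -0.1527  0.1086] 0.0004
0.19931562918655274 9.178676221864315
```

View pics/crop_top.png

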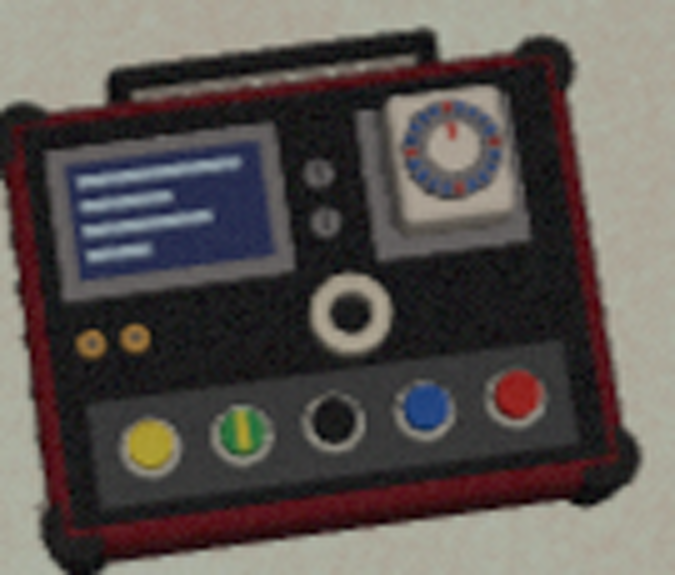

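```bash
python3 - <<'E'
from h import *
from scipy.spatial.transform import Rotation as Ro
s=r.get_state(); R=Ro.from_euler("xyz",s["eef_rot"],degrees=True).as_matrix(); print(R.round(3))
for sg in(1,-1):
    x=np.array([0,0,-1.]); y=sg*np.array([-.1595,.987,0]); y/=np.linalg.norm(y)
    print(Ro.from_matrix(np.c_[x,y,np.cross(x,y)]@R.T).as_rotvec().round(4))
g=np.array([.5402,-.0038,0]); print((g-s["tcp_pos"])*1000,s["joints"])
S=cv2.imread("pics/side0.png"); T=cv2.imread("pics/top0.png")
# bench points (tall things overestimate): roughly can top, bottle cap, mug rim
print(onz("top",102,155,.19),onz("top",118,206,.1),onz("top",105,256,.095))
E
```

```text
[[-0.    -0.302 -0.953]
 [-0.001 -0.953  0.302]
 [-1.     0.001 -0.   ]]
[ 0.0000e+00 -2.0000e-03 -2.6745e+00]
[0.0015 0.     0.4671]
[ 336.44576215 -646.88089415 -225.7424503 ] [ 8.89284231e+01  2.05872805e+01  6.42237475e-01 -1.73935442e-02
 -7.01364232e+01 -1.65058601e+01]
[0.62065131 0.42543608 0.19      ] [0.50605475 0.40932991 0.1       ] [0.37268    0.43587707 0.095     ]
```

{"api": "carry_out", "payload": {
  "moves": [
    [22,-43,0,0,0,0.03,0],
    [45,-86,0,0,0,0.06,0],
    [67,-129,0,0,0,0.09,0],
    [90,-172,0,0,0,0.12,0],
    [112,-215,0,0,0,0.15,0]
  ],
  "squeeze": 10
}}

```text
time_s: 0.6
tcp_pos: [0.3163, 0.4264, 0.2263]
eef_rot: [75.9, 90.0, -112.9]
contact_force: [1.2, 0.7, 0.1]
gripper_width: 0.0532
```

{"api": "carry_out", "payload": {
  "moves": [
    [22,-43,0,0,0,0.03,0],
    [45,-86,0,0,0,0.06,0],
    [67,-129,0,0,0,0.09,0],
    [90,-172,0,0,0,0.12,0],
    [112,-216,0,0,0,0.15,0]
  ]
}}

```text
time_s: 1.1
tcp_pos: [0.4282, 0.2106, 0.2266]
eef_rot: [-120.8, 90.0, 58.9]
contact_force: [1.0, 0.4, -0.3]
gripper_width: 0.0131
```

{"api": "carry_out", "payload": {
  "moves": [
    [22,-43,0,0,0,0.03,0],
    [45,-86,0,0,0,0.06,0],
    [67,-129,0,0,0,0.09,0],
    [90,-172,0,0,0,0.12,0],
    [112,-216,0,0,0,0.167,0]
  ]
}}

```text
time_s: 1.6
tcp_pos: [0.5404, -0.0055, 0.2265]
eef_rot: [-89.5, 90.0, 99.8]
contact_force: [1.3, 1.5, 1.6]
gripper_width: 0.0005
```

{"api": "carry_out", "payload": {
  "moves": [
    [0,0,-20,0,0,0,0],
    [0,0,-40,0,0,0,0],
    [0,0,-60,0,0,0,0],
    [0,0,-70,0,0,0,0],
    [0,0,-70,0,0,0,0]
  ]
}}

```text
time_s: 2.1
tcp_pos: [0.5389, -0.0038, 0.1551]
eef_rot: [6.9, 89.8, -163.9]
contact_force: [0.1, 0.9, 1.1]
gripper_width: 0.0005
```

```bash
python3 - <<'E'
from h import *
from scipy.spatial.transform import Rotation as Ro
s=r.get_state(); R=Ro.from_euler("xyz",s["eef_rot"],degrees=True).as_matrix(); print(R.round(3),s["tcp_pos"],s["contact_force"])
out=[]
for n,b in(("top",(225,130,360,230)),("side",(180,110,315,260))):
    I=r.capture(n); cv2.imwrite(f"pics/{n}1.png",I)
    P=s["tcp_pos"]; K,Rc,t=cam(n); uv=cv2.projectPoints(np.array([P,[.5402,-.0038,.114]]),Rc,t,K,None)[0].reshape(-1,2); print(n,uv.round(1))
    c=cv2.resize(I[b[1]:b[3],b[0]:b[2]],None,fx=3,fy=3,interpolation=2); out.append(cv2.copyMakeBorder(c,0,460-c.shape[0],0,0,0))
cv2.imwrite("pics/c1.png",np.hstack(out)[:,:800])
E
```

```text
[[-0.003  0.159 -0.987]
 [-0.001 -0.987 -0.159]
 [-1.     0.     0.003]] [ 0.53888839 -0.00379665  0.15512473] [0.12843759 0.85917379 1.05618637]
top [[273.  193.5]
 [272.8 195.8]]
side [[272.5 199.2]
 [272.1 209.8]]
```

View pics/c1.png

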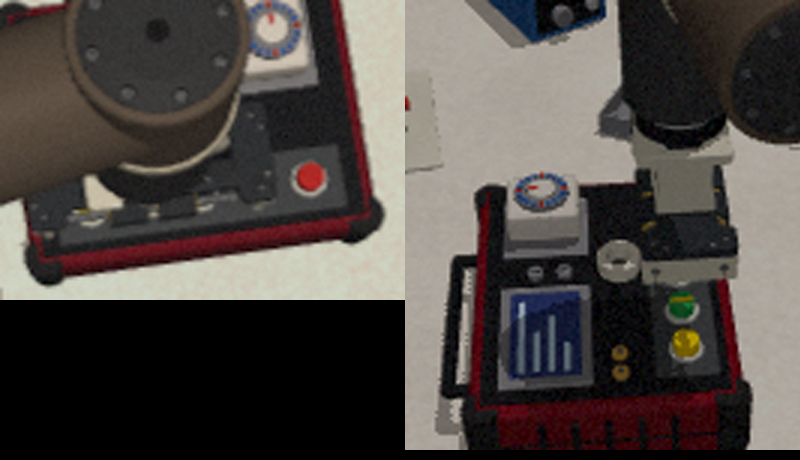

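The side crop shows the gripper body over the row and the timer and roll clear of it. Green is at (683,303) in the crop, about (272,211) in the full picture, which matches its projected (272,210). I'll descend gently and use the force reading to find contact.

{"api": "carry_out", "payload": {
  "moves": [
    [1,0,-15,0,0,0,0],
    [1,0,-28,0,0,0,0],
    [1,0,-36,0,0,0,0],
    [1,0,-38,0,0,0,0],
    [1,0,-38,0,0,0,0]
  ]
}}

```text
time_s: 2.7
tcp_pos: [0.5409, -0.0036, 0.1185]
eef_rot: [29.3, 90.0, -141.5]
contact_force: [0.0, -0.8, -0.2]
gripper_width: 0.0007
```

{"api": "carry_out", "payload": {
  "moves": [
    [0,0,-2,0,0,0,0],
    [0,0,-4,0,0,0,0],
    [0,0,-6,0,0,0,0],
    [0,0,-6,0,0,0,0],
    [0,0,-6,0,0,0,0]
  ]
}}

```text
time_s: 3.2
tcp_pos: [0.5412, -0.0035, 0.1129]
eef_rot: [177.2, 90.0, 6.4]
contact_force: [0.6, 0.1, 1.8]
gripper_width: 0.0009
```

{"api": "carry_out", "payload": {
  "moves": [
    [0,0,-2,0,0,0,0],
    [0,0,-4,0,0,0,0],
    [0,0,-5,0,0,0,0],
    [0,0,-5,0,0,0,0],
    [0,0,-5,0,0,0,0]
  ]
}}

```text
time_s: 3.7
tcp_pos: [0.5412, -0.0035, 0.1079]
eef_rot: [174.2, 90.0, 3.4]
contact_force: [-1.3, 0.9, 5.9]
gripper_width: 0.0002
```

```bash
python3 - <<'E'
from h import *
f=[]
for i in range(4):
    I=r.capture("side"); s=r.get_state(); f.append([s["time_s"],*s["contact_force"],s["tcp_pos"][2]])
print(np.round(f,4)); cv2.imwrite("pics/c2.png",cv2.resize(I[130:280,190:310],None,fx=4,fy=4,interpolation=2))
E
```

```text
[[ 3.75   -1.0014  1.0758  6.4159  0.1079]
 [ 3.8    -0.9388  0.3576  6.7992  0.1079]
 [ 3.85   -0.6986  1.1856  6.8334  0.108 ]
 [ 3.9    -0.6745  0.898   6.4184  0.108 ]]
```

View pics/c2.png

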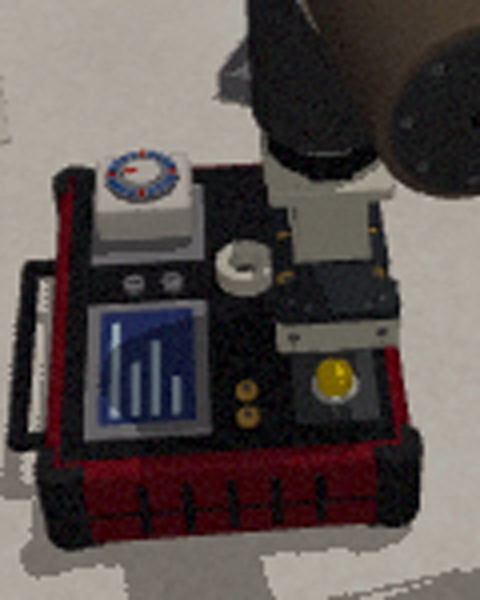

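The force of about 6.6 N corresponds to about 6 mm of travel on the green key. In the crop, yellow at (335,378) is untouched and out, and the roll is in place at (243,265). I'll hold a little longer, release, then move to yellow.

{"api": "carry_out", "payload": {
  "moves": [
    [0,0,0,0,0,0,0],
    [0,0,0,0,0,0,0],
    [0,0,0,0,0,0,0],
    [0,0,0,0,0,0,0],
    [0,0,0,0,0,0,0]
  ]
}}

```text
time_s: 4.4
tcp_pos: [0.5412, -0.0035, 0.1079]
eef_rot: [176.9, 90.0, 6.0]
contact_force: [-1.7, -0.3, 6.0]
gripper_width: 0.0007
```

{"api": "carry_out", "payload": {
  "moves": [
    [0,0,0,0,0,0,0],
    [0,0,0,0,0,0,0],
    [0,0,10,0,0,0,0],
    [0,0,25,0,0,0,0],
    [0,0,30,0,0,0,0]
  ]
}}

```text
time_s: 4.9
tcp_pos: [0.5413, -0.0035, 0.1389]
eef_rot: [-176.4, 89.9, 12.8]
contact_force: [0.4, -0.2, -0.4]
gripper_width: 0.0005
```

{"api": "carry_out", "payload": {
  "moves": [
    [-4,25,0,0,0,0,0],
    [-8,49,0,0,0,0,0],
    [-8,49,0,0,0,0,0],
    [-8,49,-12,0,0,0,0],
    [-8,49,-15,0,0,0,0]
  ]
}}

```text
time_s: 5.4
tcp_pos: [0.5318, 0.0448, 0.1208]
eef_rot: [4.5, 89.9, -166.4]
contact_force: [0.0, 0.7, 0.6]
gripper_width: 0.0005
```

{"api": "carry_out", "payload": {
  "moves": [
    [0,0,-5,0,0,0,0],
    [0,0,-9,0,0,0,0],
    [0,0,-12,0,0,0,0],
    [0,0,-15,0,0,0,0],
    [0,0,-15,0,0,0,0]
  ]
}}

```text
time_s: 5.9
tcp_pos: [0.5327, 0.0448, 0.1076]
eef_rot: [47.2, 89.9, -123.6]
contact_force: [-3.3, -1.0, 6.7]
gripper_width: 0.0006
```

{"api": "carry_out", "payload": {
  "moves": [
    [0,0,0,0,0,0,0],
    [0,0,0,0,0,0,0],
    [0,0,0,0,0,0,0],
    [0,0,0,0,0,0,0],
    [0,0,0,0,0,0,0]
  ]
}}

```text
time_s: 6.4
tcp_pos: [0.5326, 0.0448, 0.108]
eef_rot: [59.4, 90.0, -111.4]
contact_force: [-3.6, -1.7, 6.4]
gripper_width: 0.0004
```

```bash
python3 - <<'E'
from h import *
f=[]
for i in range(4):
    I=r.capture("side"); s=r.get_state(); f.append([s["time_s"],*s["contact_force"],*s["tcp_pos"]])
print(np.round(f,4)); cv2.imwrite("pics/c3.png",cv2.resize(I[130:280,190:310],None,fx=4,fy=4,interpolation=2))
E
```

```text
[[ 6.45   -2.8815 -2.1695  6.8419  0.5326  0.0448  0.108 ]
 [ 6.5    -2.6238 -2.8087  6.9233  0.5326  0.0448  0.108 ]
 [ 6.55   -2.794  -2.9241  6.3078  0.5326  0.0448  0.108 ]
 [ 6.6    -3.1147 -2.9338  7.2674  0.5326  0.0448  0.108 ]]
```

{"api": "carry_out", "payload": {
  "moves": [
    [0,0,0,0,0,0,0],
    [0,0,0,0,0,0,0],
    [0,0,10,0,0,0,0],
    [0,0,25,0,0,0,0],
    [0,0,30,0,0,0,0]
  ]
}}

```text
time_s: 7.1
tcp_pos: [0.5339, 0.0458, 0.1393]
eef_rot: [-167.8, 89.8, 21.4]
contact_force: [0.2, 0.1, 0.5]
gripper_width: 0.0003
```

{"api": "carry_out", "payload": {
  "moves": [
    [6,-37,5,0,0,0,0],
    [12,-74,5,0,0,0,0],
    [18,-111,5,0,0,0,0],
    [24,-148,0,0,0,0,0],
    [24,-148,0,0,0,0,0]
  ]
}}

```text
time_s: 7.6
tcp_pos: [0.5567, -0.1058, 0.1367]
eef_rot: [0.5, 89.9, -170.6]
contact_force: [-1.2, 0.2, -0.3]
gripper_width: 0.0006
```

{"api": "carry_out", "payload": {
  "moves": [
    [0,0,-10,0,0,0,0],
    [0,0,-15,0,0,0,0],
    [0,0,-15,0,0,0,0],
    [0,0,-15,0,0,0,0],
    [0,0,-18,0,0,0,0]
  ]
}}

```text
time_s: 8.1
tcp_pos: [0.5575, -0.1018, 0.1201]
eef_rot: [172.1, 89.9, 1.4]
contact_force: [-0.0, -1.3, -0.1]
gripper_width: 0.0005
```

{"api": "carry_out", "payload": {
  "moves": [
    [0,0,-4,0,0,0,0],
    [0,0,-7,0,0,0,0],
    [0,0,-10,0,0,0,0],
    [0,0,-12,0,0,0,0],
    [0,0,-12,0,0,0,0]
  ]
}}

```text
time_s: 8.6
tcp_pos: [0.557, -0.1022, 0.1078]
eef_rot: [-153.7, 90.0, 35.5]
contact_force: [-1.9, 4.0, 7.0]
gripper_width: 0.0007
```

{"api": "carry_out", "payload": {
  "moves": [
    [0,0,0,0,0,0,0],
    [0,0,0,0,0,0,0],
    [0,0,0,0,0,0,0],
    [0,0,0,0,0,0,0],
    [0,0,0,0,0,0,0]
  ]
}}

```text
time_s: 9.1
tcp_pos: [0.557, -0.1023, 0.108]
eef_rot: [-157.9, 90.0, 31.3]
contact_force: [-2.5, 4.5, 5.8]
gripper_width: 0.0
```

```bash
python3 - <<'E'
from h import *
f=[]
for i in range(4):
    I=r.capture("side"); s=r.get_state(); f.append([s["time_s"],*s["contact_force"],*s["tcp_pos"]])
print(np.round(f,4)); cv2.imwrite("pics/c4.png",cv2.resize(I[130:280,190:310],None,fx=4,fy=4,interpolation=2))
E
```

```text
[[ 9.15   -2.2174  3.5669  5.8749  0.5571 -0.1022  0.108 ]
 [ 9.2    -1.3649  2.9011  6.2383  0.5571 -0.1022  0.108 ]
 [ 9.25   -2.1521  3.4258  6.1016  0.557  -0.1022  0.108 ]
 [ 9.3    -0.8852  4.1522  5.8391  0.557  -0.1022  0.108 ]]
```

View pics/c4.png

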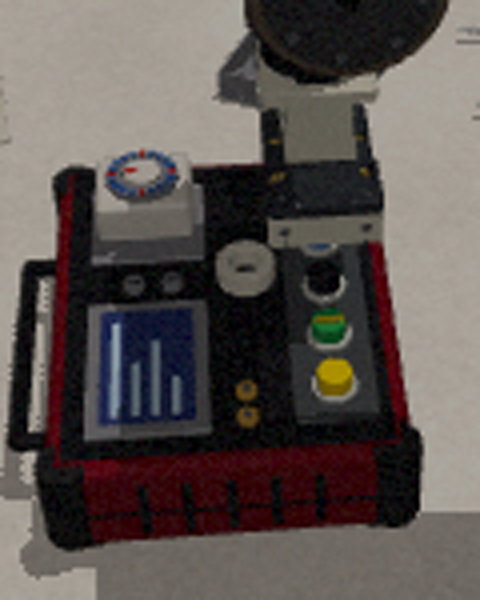

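The gripper is over blue at (320,245) in the crop. Yellow (335,378), green (328,326) and black (322,280) are all out, and the roll hasn't moved. I'll release, rise, and back off to the side for a final look.

{"api": "carry_out", "payload": {
  "moves": [
    [0,0,0,0,0,0,0],
    [0,0,0,0,0,0,0],
    [0,0,10,0,0,0,0],
    [0,0,30,0,0,0,0],
    [0,0,60,0,0,0,0]
  ]
}}

```text
time_s: 9.8
tcp_pos: [0.5555, -0.1028, 0.167]
eef_rot: [-2.8, 89.8, -173.6]
contact_force: [0.7, -0.4, 0.8]
gripper_width: 0.0002
```

{"api": "carry_out", "payload": {
  "moves": [
    [0,0,40,0,0,0,0],
    [-25,-35,60,0,0,0,0],
    [-50,-70,60,0,0,0,0],
    [-75,-105,60,0,0,0,0],
    [-100,-140,60,0,0,0,0]
  ]
}}

```text
time_s: 10.3
tcp_pos: [0.4555, -0.2437, 0.2283]
eef_rot: [140.2, 90.0, -30.6]
contact_force: [0.6, -0.4, -0.8]
gripper_width: 0.0006
```

{"api": "carry_out", "payload": {
  "moves": [
    [0,-30,0,0,0,0,0],
    [0,-60,0,0,0,0,0],
    [0,-60,0,0,0,0,0],
    [0,-60,0,0,0,0,0],
    [0,-60,0,0,0,0,0]
  ]
}}

```text
time_s: 10.8
tcp_pos: [0.4566, -0.3022, 0.2276]
eef_rot: [-32.0, 90.0, 157.2]
contact_force: [-0.5, 0.4, -0.7]
gripper_width: 0.0003
```

```bash
python3 - <<'E'
from h import *
s=r.get_state(); print(s["time_s"],s["tcp_pos"],s["contact_force"])
A,B=r.capture("top"),r.capture("side"); cv2.imwrite("pics/top9.png",A); cv2.imwrite("pics/side9.png",B)
cv2.imwrite("pics/c9.png",cv2.resize(np.hstack([A,B]),(800,300),interpolation=cv2.INTER_AREA))
S0=cv2.imread("pics/side0.png")
for n,I,O,b in(("top",A,cv2.imread("pics/top0.png"),(225,110,360,225)),("side",B,S0,(190,160,310,270)),("left",A,cv2.imread("pics/top0.png"),(75,140,140,290)),):
    print(n,"pixels changed",[int((cv2.absdiff(cv2.GaussianBlur(I,(5,5),0),cv2.GaussianBlur(O,(5,5),0))[b[1]:b[3],b[0]:b[2]].max(2)>t).sum()) for t in(30,60)])
E
```

```text
10.8 [ 0.45664888 -0.30219059  0.22761075] [-0.47145682  0.40950953 -0.68918174]
top pixels changed [6846, 2318]
side pixels changed [943, 0]
left pixels changed [8020, 0]
```

View pics/c9.png

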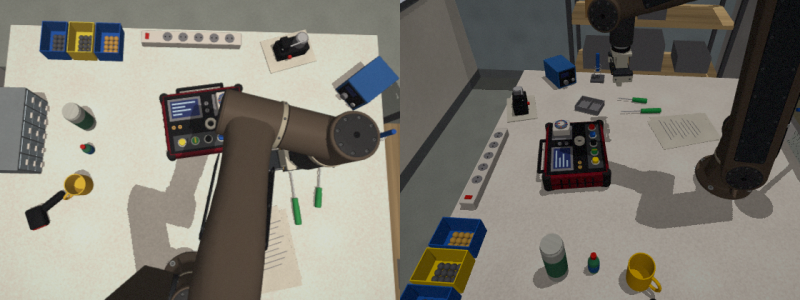

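The side view shows the five keys out, the roll, mug, can, bottle, screwdrivers and tray in place, and the arm clear of everything. The top-view pixel change comes from the arm covering part of the tester, and the small ones from its shadow. Handing in.

```bash
python3 -c "
from plant import r
print(r.close_job())"
```

```text
the job is handed in; nothing more can be done
None
```

I pressed the three keys in order with the shut fingertips: green-yellow (earth), then yellow (insulation), then blue (leakage). The job is handed in at about 11 s of the 58 s allowed; no verdict was reported.

- **Presses:** each key went in about 6 mm and was held there for about a second. The upward force read roughly 6–7 N, which fits the spring at that depth. Sideways force added up to about 4.5 N, so the total stayed under about 9 N in the readings.
- **Last side view:** all five keys look out and the loose things look where they were. No pixel around the tester changed strongly from the first picture, and the arm was clear with about zero contact force.
- **Less certain:** the last top view could not confirm the tester or the screwdrivers, because the arm covered part of it. Key travel was worked out from tool height and force, as there is no direct reading of it.

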